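# Sort the full canister from the empty one by weight

### The job

Two sealed parts canisters on the desk look exactly alike, but one is full of steel rollers and the other is empty. Feel by lifting which is the heavy one; stand the full canister in the blue dish and the empty one in the grey tray, each upright on its floor, set down gently and not dropped.

Things in the scene. Friction and masses are not known exactly. Their poses are not given: they have to be found in the camera images.
- canister_a: Upright green canister, paper band, dark ribbed lid: 46 mm diameter, 74 mm tall; lid 48 mm diameter, 56 to 74 mm above the foot, good to grip from above. Origin: centre of the underside; z up its axis. Of two that look alike one is full of steel (0.39 to 0.57 kg in all), one empty (0.085 kg); either name, either place: only the weight tells.
- canister_b: Upright green canister, paper band, dark ribbed lid: 46 mm diameter, 74 mm tall; lid 48 mm diameter, 56 to 74 mm above the foot, good to grip from above. Origin: centre of the underside; z up its axis. Of two that look alike one is full of steel (0.39 to 0.57 kg in all), one empty (0.085 kg); either name, either place: only the weight tells.
- blue_dish: Round blue plastic dish, fixed, 96 mm across its rim and 29 mm high, with a flat inner floor 76 mm across, 2 mm above the desk; walls flare outward. Origin: centre of its underside on the desk. For the full canister.
- grey_tray: Square grey plastic tray, fixed, 110 x 110 mm outside and 22 mm high, walls and floor 4 mm thick (102 mm square inside), a small blank label on the front wall. Origin: centre of its underside on the desk; x and y along its sides. For the empty canister.
There are look-alikes about, which are no part of the job. What is shaped like the canister_b but pink is not meant.

How it is judged (in metres and radians):
At the end, for the whole second after the job is handed in: The full canister stands in the blue dish (axis within 30 mm of its centre) and the empty one in the grey tray (within 40 mm), upright within 10 degrees, at rest, feet less than 12 mm above the desk. The dish bears over 2.4 N from its canister, the tray 0.2 to 2.4 N (((horizontal distance between canister_a and blue_dish below 0.03 m and height (world z) of each of canister_a, canister_b below 0.012 m and contact force between canister_a and blue_dish above 2.4 N and angle between each of canister_a, canister_b's own z axis and vertical below 0.17 rad and linear speed of each of canister_a, canister_b below 0.03 m/s and horizontal distance between canister_b and grey_tray below 0.04 m and contact force between canister_b and grey_tray between 0.2 and 2.4 N) or (horizontal distance between canister_b and blue_dish below 0.03 m and height (world z) of each of canister_b, canister_a below 0.012 m and contact force between canister_b and blue_dish above 2.4 N and angle between each of canister_b, canister_a's own z axis and vertical below 0.17 rad and linear speed of each of canister_b, canister_a below 0.03 m/s and horizontal distance between canister_a and grey_tray below 0.04 m and contact force between canister_a and grey_tray between 0.2 and 2.4 N))); the robot touches nothing.
It fails at once if a canister is dropped or knocked: it moves faster than 0.6 m/s with its foot less than 20 mm above the desk (height (world z) of canister_a below 0.02 m and linear speed of canister_a above 0.6 m/s).
It fails at once if a canister is dropped or knocked: it moves faster than 0.6 m/s with its foot less than 20 mm above the desk (height (world z) of canister_b below 0.02 m and linear speed of canister_b above 0.6 m/s).
It also fails if it takes over 53 s, if anything falls off the work surface, if the arm or the gripper's body presses on something with over 40 N, if the wrist force passes 120 N, or if a joint passes its speed limit or range.

### The arm

A 6-joint arm with a two-finger parallel gripper is mounted at the origin on a cart in front of the work surface, level with it; the furniture and walls round the work are solid. World frame = base frame: x ahead of the robot, y to its left, z up, the work surface at z = 0. Lengths are in m, angles in degrees, forces in N, time in s.
With the tool pointing down it reaches from about 0.4 to 0.825 m from the base axis. Payload 7 kg.
Tool frame: the origin (TCP) lies midway between the tips of the shut fingers; the grasp point (between the pads) lies ctrl.tcp_to_grasp behind it (ctrl.tcp_to_grasp is the distance from the TCP to the grasp point, in m); y points along the fingers, z is the direction in which the jaws open and shut, and the axes are right-handed (so a half turn about y gives the same grasp; the last joint's range is limited). The gripper opens to 88 mm and grips with 3 to 60 N. Pads are 19 mm wide; open, the fingers measure 130 mm over their backs; the gripper's body (78 mm by 193 mm) begins 47 mm behind the grasp point.
Start: joints at [86.236, 20.546, 0.682, 0, -70.136, -16.507], TCP at [0.234, 0.633, 0.227] pointing down, gripper open.
Joint ranges: [-176.03, 176.03], [-82.01, 121.73], [-58.28, 71.71], [-173.87, 95.51], [-174.79, -0.11], [-173.66, 173.66]. Speed limits (degrees/s): [136.94, 136.94, 172.46, 180, 180, 180].

### API

Orientations are given as [roll, pitch, yaw] about the fixed x, y, z axes, in that order (R = Rz(yaw) Ry(pitch) Rx(roll)).
In Python, from plant import ctrl, snapshot, silhouettes gives the robot as it stands.
- The arm moves only by the shell command python3 -m pendant 'ROWS'. ROWS is JSON, a list that holds one entry, the list of rows, each a list of 7 numbers: the shift along the tool's x, y, z in cm, then the turn, a rotation vector about the tool's x, y, z in degrees, then the opening, from 0 (shut) to 1 (fully open). In form: [[[x, y, z, rx, ry, rz, hand], ...]]. A call has 1 to 12 rows; each row shifts and turns the commanded pose from where the row before left it, along the tool's axes as they then stand; what a row does not reach is not made up. A row lasts 1/12 s, in which the tool goes at most 41.7 mm and 7.16 degrees, less where a joint would pass 70% of its speed; a pose out of reach is approached as far as the arm can. A call with a gripper value outside its range is refused whole. The fingers move at their own pace and stop on an object; the grip force is fixed at half the most. Time passes only in rows, so rows that do not move let the fingers close. It gives the time, the measured TCP pose, the force and the opening at its end, in the units of the state.
- ctrl.get_obs(): the state, without advancing time (a new reading comes with each control period).
- snapshot(name): name is "scene" or "top" or "wrist"; returns a dict with "image" (400x640x3 uint8, red, green, blue), "camera_matrix" (3x3 intrinsics, pixels), "eye" and "orientation" of the camera in the world; the wrist camera has in their place "mount" (4x4, takes a point from camera to tool coordinates, whose origin is the TCP and whose axes are the tool frame's). Camera axes: x right, y down, z forward; pixel columns grow to the right and rows downward; lengths in m; the calibration is good to about 2 mm. A picture is of the moment at which its call begins: read the wrist's pose just before it. There is no depth.
- ctrl.close_job(): hands the job in, once; it reports no verdict.
Trained networks look in a picture, given as the dict that the camera call returned (one of the last four; its "shot" number tells which), for a name from the list of things; names that differ only in an ending like _2 or _b are one class to them, and where a whole thing is asked for, a point or a joint stands for the part that bears it (a point fixed in the world has none). Each returns a list of dicts, best first, with "confidence" (0 to 1); they miss things now and then, are a little off and sometimes report something else, mostly with a low value. They report only what shows in the picture. A call takes as long as a camera call. They do not tell look-alikes from the thing itself.
- silhouettes(picture, thing): "mask" (400x640 bool, what is visible of it) and "bbox" ([left, top, width, height] in pixels, round what is visible of it).
The state is a dict: "clock": time; "joint_pos": joint angles; "qvel": joint speeds; "tau": joint torques, N m; "tool_pos": TCP position; "orientation": TCP orientation; "force": force on the tool from outside, world axes, zero at the start; "moment": the same for the moment, N m; "opening": finger opening in m.
Only numpy, scipy, OpenCV 4.12 (cv2) and the standard library are available. Lean on these libraries where they do the work, as an engineer would, in place of code of your own. Each camera call takes 0.05 s, during which the arm holds its last target.

## Working session

There is one attempt and no reset: what is moved stays moved. The work goes in short steps, Python scripts to look and compute and a shell command to move; the robot and the scene stay as the last step left them, time stands still between calls to the robot, and variables do not carry over. Pictures are saved under pics/ and viewed, and the job is handed in when it is done.

```bash
ls; mkdir -p pics
cat > h.py <<'E'
import numpy as np, cv2
from plant import ctrl, snapshot, silhouettes
from scipy.spatial.transform import Rotation as R
def save(p,n): cv2.imwrite('pics/'+n+'.png',cv2.cvtColor(p['image'],cv2.COLOR_RGB2BGR))
E
python3 - <<'E'
from h import *
print(ctrl.get_obs(), ctrl.tcp_to_grasp)
for n in ['scene','top']:
    p=snapshot(n); save(p,n+'0'); print(n,p['camera_matrix'],p['eye'],p['orientation'])
    for t in ['canister_a','blue_dish','grey_tray']:
        for d in silhouettes(p,t): print(t,d['bbox'],d['confidence'])
E
```

```text
pics
{'clock': 0.0, 'joint_pos': array([ 8.62371605e+01,  2.05901299e+01,  6.34227566e-01, -1.89169714e-02,
       -7.01341804e+01, -1.65074542e+01]), 'qvel': array([-0.02576551, -0.00801528, -0.08087764, -0.00505952, -0.06052293,
       -0.00530214]), 'tau': array([-2.83019544e-04, -5.82716095e+01,  2.93039292e+01,  6.99648678e+00,
        6.81288730e-03, -1.68359693e-04]), 'tool_pos': array([0.2337114 , 0.63274468, 0.22564463]), 'orientation': array([-8.99085769e+01,  8.54817409e-03,  1.59723271e+02]), 'force': array([0.27882995, 0.92199407, 0.00813406]), 'moment': array([-0.0054844, -0.0153344, -0.0423082]), 'opening': 0.08771583471832724} 0.0188
scene [[399.18282734   0.         316.58498677]
 [  0.         399.18282734 204.83392329]
 [  0.           0.           1.        ]] [ 0.0239453  -0.48510167  0.50917623] [-124.73081865   -0.43516827  -46.13765889]
canister_a [270.3, 190.5, 23.3, 40.9] 0.83
canister_a [246.3, 170.4, 25.3, 39.6] 0.81
canister_a [317.6, 205.3, 26.2, 45.7] 0.61
blue_dish [347.1, 197.0, 44.8, 30.9] 0.78
grey_tray [269.7, 165.7, 63.5, 43.5] 0.72
top [[410.04465313   0.         320.75936522]
 [  0.         410.04465313 204.63403306]
 [  0.           0.           1.        ]] [ 0.38586345 -0.00149021  0.86931421] [-170.17886622    0.73028039  -90.46721982]
canister_a [353.2, 214.9, 26.6, 25.9] 0.88
canister_a [306.8, 232.7, 24.0, 22.6] 0.85
canister_a [251.2, 218.3, 26.7, 27.2] 0.79
blue_dish [350.1, 156.6, 44.2, 46.5] 0.91
grey_tray [254.7, 155.8, 60.2, 61.7] 0.94
```

View pics/top0.png

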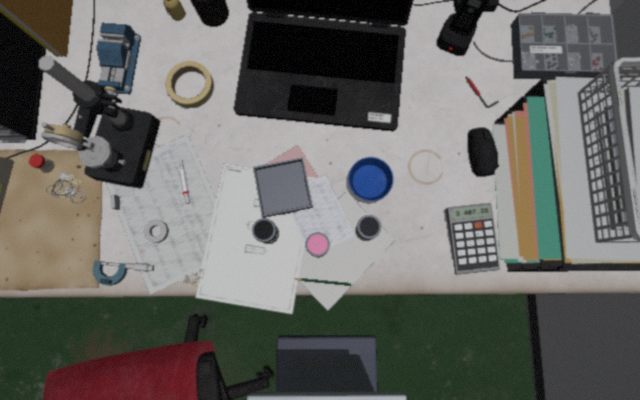

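View pics/scene0.png

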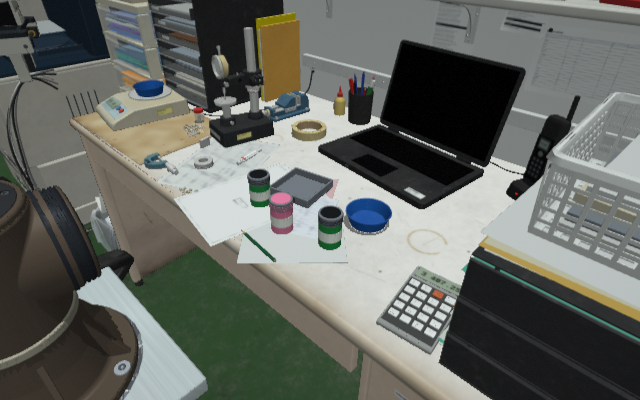

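```bash
cat >> h.py <<'E'
def rot(o): return R.from_euler('xyz',o,degrees=True).as_matrix()
def proj(p,P):
    P=np.asarray(P,float); Rm=rot(p['orientation']); c=(P-p['eye'])@Rm; u=c@p['camera_matrix'].T; return u[:,:2]/u[:,2:]
def ring(r,z): 
    a=np.linspace(0,2*np.pi,48,endpoint=False); return np.c_[r*np.cos(a),r*np.sin(a),0*a+z]
S=np.array([[1,1],[1,-1],[-1,-1],[-1,1]])*.055
MOD={'can':np.r_[ring(.023,0),ring(.023,.056),ring(.024,.056),ring(.024,.074)],
 'dish':np.r_[ring(.040,0),ring(.048,.029)],
 'tray':np.r_[np.c_[S,0*S[:,0]],np.c_[S,0*S[:,0]+.022]]}
def backproj(p,uv,z):
    Rm=rot(p['orientation']); d=Rm@np.linalg.inv(p['camera_matrix'])@np.r_[uv,1]; e=np.array(p['eye']); return (e+d*(z-e[2])/d[2])[:2]
def fit(p,mask,kind):
    from scipy.optimize import minimize
    ys,xs=np.nonzero(mask); x0=backproj(p,[xs.mean(),ys.mean()],.03)
    best=None
    def cost(v,ret=False):
        P=MOD[kind]; 
        if kind=='tray': P=P@R.from_euler('z',v[2]*1000,degrees=True).as_matrix().T
        u=proj(p,P+[v[0],v[1],0]); h=cv2.convexHull(np.float32(u))
        m=np.zeros((400*4,640*4),np.uint8); cv2.fillConvexPoly(m,np.int32(np.round((h*4+1.5)*16)),1,shift=4)
        m=cv2.resize(m.astype(np.float32),(640,400),interpolation=cv2.INTER_AREA)
        return np.abs(m-mask).sum()/mask.sum()
    for y in ([0,.02,.04,.06] if kind=='tray' else [0]):
        v0=np.r_[x0,y][:3 if kind=='tray' else 2]
        sim=np.vstack([v0]+[v0+.012*e for e in np.eye(len(v0))])
        r=minimize(cost,v0,method='Nelder-Mead',options=dict(initial_simplex=sim,xatol=1e-4,fatol=1e-4))
        if best is None or r.fun<best.fun: best=r
    return best.x,best.fun
E
python3 - <<'E'
from h import *
for n in ['scene','top']:
    p=snapshot(n)
    for t,k in [('canister_a','can'),('blue_dish','dish'),('grey_tray','tray')]:
        for d in silhouettes(p,t):
            if d['confidence']<.4: continue
            col=np.median(p['image'][d['mask']],axis=0)
            x,f=fit(p,d['mask'],k); print(n,t,np.round(d['confidence'],2),d['bbox'],'xy',np.round(x,4),'err',round(f,3),col)
E
```

```text
scene canister_a 0.79 [315.7, 204.2, 25.4, 43.8] xy [ 0.4809 -0.0861] err 0.044 [47.5 84.  55.5]
scene canister_a 0.69 [269.2, 190.6, 24.0, 39.7] xy [0.4481 0.0176] err 0.074 [134. 105. 114.]
scene canister_a 0.58 [245.1, 168.6, 25.6, 42.2] xy [0.4757 0.1201] err 0.089 [52. 84. 59.]
scene blue_dish 0.81 [348.6, 196.8, 43.7, 35.5] xy [ 0.5906 -0.0949] err 0.119 [ 21.  66. 129.]
scene grey_tray 0.61 [269.6, 168.5, 65.7, 39.4] xy [0.5767 0.0912 0.0096] err 0.155 [104. 111. 117.]
top canister_a 0.97 [251.6, 218.4, 29.3, 28.0] xy [0.476  0.1203] err 0.059 [55.5 58.  59. ]
top canister_a 0.94 [352.8, 211.7, 25.4, 29.0] xy [ 0.4802 -0.0857] err 0.102 [55. 59. 60.]
top canister_a 0.6 [306.9, 231.5, 27.0, 25.5] xy [0.4466 0.015 ] err 0.054 [189. 128. 158.]
top grey_tray 0.93 [252.8, 157.8, 59.1, 61.4] xy [0.5734 0.0894 0.0114] err 0.048 [107. 110. 118.]
```

```bash
python3 -m pendant '[[[-2.5,0.5,2.5,0,0,0,1],[-2.5,0.5,2.5,0,0,0,1],[-2.5,0.5,2.5,0,0,0,1],[-2.5,0.5,2.5,0,0,0,1],[-2.5,0.5,2.5,0,0,0,1],[-2.5,0.5,2.5,0,0,0,1],[-2.5,0.5,2.5,0,0,0,1],[-2.5,0.5,2.5,0,0,0,1],[-2.5,0.5,2.5,0,0,0,1],[-2.5,0.5,2.5,0,0,0,1],[-2.5,0.5,2.5,0,0,0,1],[-2.5,0.5,2.5,0,0,0,1]]]'
cat >> h.py <<'E'
def to(x,y,z=None):
    o=ctrl.get_obs(); M=rot(o['orientation']); t=o['tool_pos']
    d=np.array([x,y,t[2] if z is None else z])-t
    print('t',round(o['clock'],2),'pos',np.round(t,4),'ori',np.round(o['orientation'],2),'F',np.round(o['force'],2),'open',round(o['opening'],4)); print('tool delta cm',np.round(M.T@d*100,2))
E
python3 -c "
from h import *
to(.476,.12,.14)"
```

```text
clock: 1.8
tool_pos: [0.4118, 0.2463, 0.1667]
orientation: [-90.1, 0.0, 159.8]
force: [0.8, 0.7, -0.1]
opening: 0.0875
t 1.8 pos [0.4118 0.2463 0.1667] ori [-9.0050e+01  2.0000e-02  1.5975e+02] F [ 0.83  0.67 -0.14] open 0.0875
tool delta cm [-10.4    2.67   9.63]
```

```bash
python3 -m pendant '[[[-2.5,0.5,2.4,0,0,0,1],[-2.5,0.5,2.4,0,0,0,1],[-2.5,0.5,2.4,0,0,0,1],[-2.0,0.5,1.6,0,0,0,1],[-0.9,0.5,0.8,0,0,0,1],[0,0,0,0,0,0,1],[0,0,0,0,0,0,1],[0,0,0,0,0,0,1]]]'
python3 - <<'E'
from h import *
to(.476,.12,.046)
o=ctrl.get_obs();p=snapshot('wrist');save(p,'w1')
M=rot(o['orientation']);Tm=np.array(p['mount'])
p['eye']=M@Tm[:3,3]+o['tool_pos'];p['orientation']=R.from_matrix(M@Tm[:3,:3]).as_euler('xyz',degrees=True)
for d in silhouettes({**p},'canister_a') : print(d['bbox'],d['confidence'],fit(p,d['mask'],'can'))
E
```

```text
clock: 2.47
tool_pos: [0.4757, 0.1221, 0.1418]
orientation: [-90.0, 0.0, 159.7]
force: [0.4, 0.3, 0.1]
opening: 0.0874
t 2.47 pos [0.4757 0.1221 0.1418] ori [-9.0020e+01  2.0000e-02  1.5973e+02] F [0.42 0.34 0.1 ] open 0.0874
tool delta cm [-0.1   9.58  0.19]
[294.9, 169.1, 60.0, 71.0] 0.83 (array([0.475374  , 0.11959922]), np.float64(0.03572769600480625))
[503.9, 78.3, 125.7, 64.8] 0.68 (array([ 0.47925506, -0.08701745]), np.float64(0.03816701445819049))
[411.2, 161.2, 87.0, 65.9] 0.55 (array([0.44612204, 0.01484463]), np.float64(0.027526416366906475))
```

View pics/w1.png

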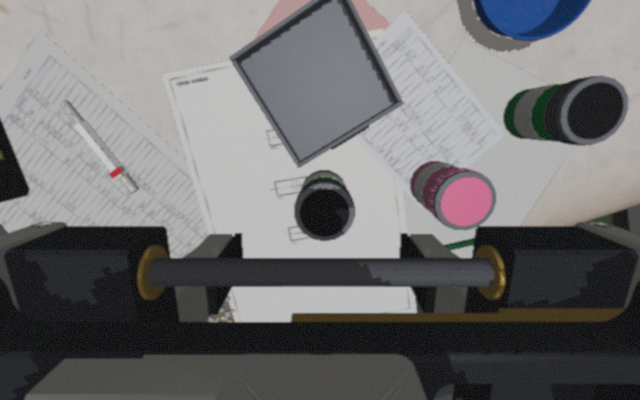

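The wrist view shows the left green canister's lid at (325,210), centred between the fingers. Pink is at (467,200), the right green one at (590,110), and the tray at (315,80). The wrist fit agrees with the other cameras to about 1 mm.

```bash
python3 -m pendant '[[[0,1,0.2,0,0,0,1],[0,2,0,0,0,0,1],[0,2,0,0,0,0,1],[0,2,0,0,0,0,1],[0,1.5,0,0,0,0,1],[0,1,0,0,0,0,1],[0,0,0,0,0,0,1],[0,0,0,0,0,0,1],[0,0,0,0,0,0,0],[0,0,0,0,0,0,0],[0,0,0,0,0,0,0],[0,0,0,0,0,0,0]]]'
python3 -m pendant '[[[0,0,0,0,0,0,0],[0,0,0,0,0,0,0],[0,0,0,0,0,0,0],[0,0,0,0,0,0,0],[0,0,0,0,0,0,0],[0,0,0,0,0,0,0]]]'
```

```text
clock: 3.57
tool_pos: [0.4753, 0.1201, 0.0472]
orientation: [-90.1, 0.0, 159.7]
force: [0.0, -0.7, 0.0]
opening: 0.0667
clock: 4.07
tool_pos: [0.475, 0.1198, 0.0467]
orientation: [-90.0, 0.0, 159.7]
force: [-1.2, -2.0, 3.1]
opening: 0.0472
```

Gripped; lift 6 cm.

```bash
python3 -m pendant '[[[0,-0.3,0,0,0,0,0],[0,-0.8,0,0,0,0,0],[0,-1.2,0,0,0,0,0],[0,-1.2,0,0,0,0,0],[0,-1.2,0,0,0,0,0],[0,-0.8,0,0,0,0,0],[0,-0.5,0,0,0,0,0],[0,0,0,0,0,0,0],[0,0,0,0,0,0,0],[0,0,0,0,0,0,0],[0,0,0,0,0,0,0],[0,0,0,0,0,0,0]]]'
python3 - <<'E'
from h import *
for i in range(5):
    to(.59,-.095); p=snapshot('wrist')
save(p,'w2')
p=snapshot('top')
for t,k in [('blue_dish','dish'),('grey_tray','tray')]:
    for d in silhouettes(p,t)[:1]:
        x,f=fit(p,d['mask'],k); print(t,np.round(d['confidence'],2),'xy',np.round(x,4),'err',round(f,3))
E
```

```text
clock: 5.07
tool_pos: [0.4746, 0.1196, 0.106]
orientation: [-89.9, -0.0, 159.7]
force: [-0.6, 0.7, -0.7]
opening: 0.0472
t 5.07 pos [0.4746 0.1196 0.106 ] ori [-8.9940e+01 -4.0000e-02  1.5973e+02] F [-0.55  0.66 -0.73] open 0.0472
tool delta cm [-18.26   0.    16.14]
t 5.12 pos [0.4747 0.1197 0.1061] ori [-8.9950e+01 -3.0000e-02  1.5973e+02] F [ 0.06  0.51 -0.64] open 0.0472
tool delta cm [-18.25   0.    16.14]
t 5.17 pos [0.4748 0.1197 0.1061] ori [-8.9960e+01 -3.0000e-02  1.5973e+02] F [ 0.4   0.03 -1.  ] open 0.0472
tool delta cm [-18.25   0.    16.15]
t 5.22 pos [0.4748 0.1197 0.1062] ori [-8.9970e+01 -2.0000e-02  1.5973e+02] F [ 0.46  0.29 -0.66] open 0.0469
tool delta cm [-18.24   0.    16.15]
t 5.27 pos [0.4749 0.1198 0.1063] ori [-8.9980e+01 -2.0000e-02  1.5973e+02] F [-0.07 -0.24 -0.78] open 0.0469
tool delta cm [-18.24   0.    16.16]
grey_tray 0.55 xy [0.5745 0.0892 0.0105] err 0.232
```

View pics/w2.png

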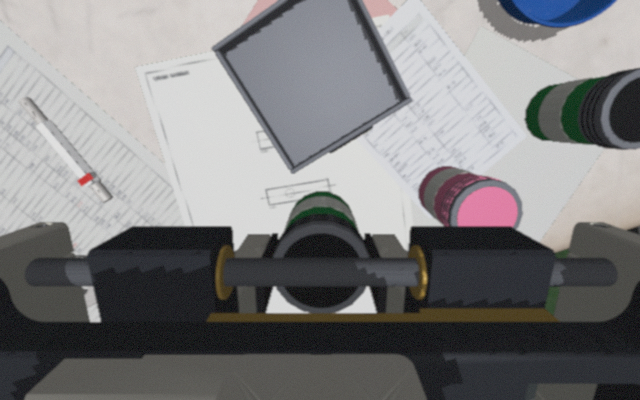

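Lifting gives only about -0.75 N, so this is the empty canister. It is held upright, with its lid at (320,265) in the wrist view. It goes in the tray.

```bash
python3 -m pendant '[[[-0.8,0,-0.1,0,0,0,0],[-2,0,-0.1,0,0,0,0],[-2.5,0,-0.2,0,0,0,0],[-2.5,0,-0.1,0,0,0,0],[-1.6,0,-0.1,0,0,0,0],[-0.9,0,0,0,0,0,0],[0,0.5,0,0,0,0,0],[0,1,0,0,0,0,0],[0,1,0,0,0,0,0],[0,1,0,0,0,0,0],[0,0.5,0,0,0,0,0],[0,0,0,0,0,0,0]]]'
python3 -c "
from h import *
to(.574,.09,.0507)"
```

```text
clock: 6.47
tool_pos: [0.5722, 0.0896, 0.0648]
orientation: [-89.9, -0.1, 159.8]
force: [-1.0, -0.0, -0.2]
opening: 0.0472
t 6.47 pos [0.5722 0.0896 0.0648] ori [-8.9880e+01 -1.2000e-01  1.5976e+02] F [-0.97 -0.03 -0.25] open 0.0472
tool delta cm [-0.16  1.41 -0.1 ]
```

```bash
python3 -m pendant '[[[0,0.2,0,0,0,0,0],[0,0.3,0,0,0,0,0],[0,0.2,0,0,0,0,0],[0,0.2,0,0,0,0,0],[0,0.1,0,0,0,0,0],[0,0.1,0,0,0,0,0],[0,0.1,0,0,0,0,0],[0,0,0,0,0,0,0],[0,0,0,0,0,0,0],[0,0,0,0,0,0,0]]]'
python3 -c "
from h import *
to(.574,.09,.0507)"
```

```text
clock: 7.3
tool_pos: [0.5737, 0.0898, 0.0546]
orientation: [-90.0, 0.0, 159.7]
force: [-1.0, 0.2, -0.6]
opening: 0.0472
t 7.3 pos [0.5737 0.0898 0.0546] ori [-9.0000e+01  1.0000e-02  1.5973e+02] F [-0.98  0.22 -0.65] open 0.0472
tool delta cm [-0.02  0.39 -0.03]
```

```bash
python3 -m pendant '[[[0,0.1,0,0,0,0,0],[0,0.1,0,0,0,0,0],[0,0.05,0,0,0,0,0],[0,0.05,0,0,0,0,0],[0,0,0,0,0,0,0],[0,0,0,0,0,0,0],[0,0,0,0,0,0,0]]]'
python3 -c "
from h import *
to(.574,.09,.0507)"
```

```text
clock: 7.88
tool_pos: [0.5737, 0.0898, 0.0516]
orientation: [-90.0, 0.0, 159.7]
force: [0.3, 0.3, -0.6]
opening: 0.0472
t 7.88 pos [0.5737 0.0898 0.0516] ori [-90.     0.   159.73] F [ 0.31  0.26 -0.64] open 0.0472
tool delta cm [-0.02  0.09 -0.03]
```

```bash
python3 -m pendant '[[[0,0.05,0,0,0,0,0],[0,0.05,0,0,0,0,0],[0,0,0,0,0,0,0],[0,0,0,0,0,0,0],[0,0,0,0,0,0,0],[0,0,0,0,0,0,0]]]'
python3 -c "
from h import *
to(.574,.09,.0507)"
```

```text
clock: 8.38
tool_pos: [0.5738, 0.0898, 0.0507]
orientation: [-90.0, 0.0, 159.7]
force: [1.3, -1.0, 1.8]
opening: 0.047
t 8.38 pos [0.5738 0.0898 0.0507] ori [-9.0010e+01  1.0000e-02  1.5973e+02] F [ 1.26 -0.99  1.8 ] open 0.047
tool delta cm [-0.01  0.   -0.03]
```

Force has swung to +1.8 N, so it is on the floor. Release gradually, then rise.

```bash
python3 -m pendant '[[[0,0,0,0,0,0,0.6],[0,0,0,0,0,0,0.7],[0,0,0,0,0,0,0.8],[0,0,0,0,0,0,1],[0,0,0,0,0,0,1],[0,0,0,0,0,0,1],[0,-0.5,0,0,0,0,1],[0,-1,0,0,0,0,1],[0,-2,0,0,0,0,1],[0,-2.5,0,0,0,0,1],[0,-2.5,0,0,0,0,1],[0,-1,0,0,0,0,1]]]'
python3 - <<'E'
from h import *
p=snapshot('top');save(p,'t3')
for t,k in [('blue_dish','dish'),('grey_tray','tray'),('canister_a','can')]:
    for d in silhouettes(p,t):
        if d['confidence']<.4: continue
        x,f=fit(p,d['mask'],k); print(t,np.round(d['confidence'],2),d['bbox'],'xy',np.round(x,4),'err',round(f,3))
to(.480,-.0865,.14)
p=snapshot('scene');save(p,'s3')
E
```

```text
clock: 9.38
tool_pos: [0.5755, 0.0903, 0.1503]
orientation: [-90.2, 0.3, 159.8]
force: [0.1, 0.5, 0.9]
opening: 0.0877
blue_dish 0.6 [347.0, 156.9, 45.3, 45.9] xy [ 0.5859 -0.0959] err 0.03
grey_tray 0.98 [252.1, 157.2, 62.8, 61.2] xy [0.5719 0.0912 0.0134] err 1.001
canister_a 0.91 [304.1, 233.3, 28.1, 22.6] xy [0.4467 0.0155] err 0.041
canister_a 0.78 [265.5, 180.3, 25.2, 21.2] xy [0.5618 0.0955] err 1.138
canister_a 0.57 [351.9, 211.7, 29.4, 28.9] xy [ 0.4801 -0.0856] err 0.092
t 9.58 pos [0.5734 0.0898 0.1458] ori [-9.0040e+01  1.0000e-02  1.5971e+02] F [ 0.61  0.25 -0.79] open 0.0877
tool delta cm [ 2.65  0.57 19.78]
```

View pics/s3.png

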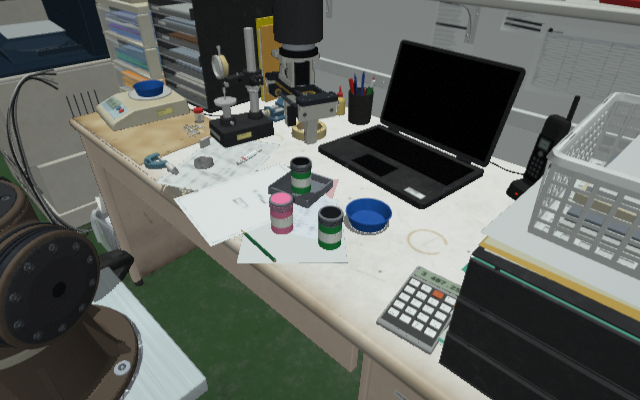

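The canister stands upright in the tray at (300,176). Now the right green one at (330,228).

```bash
python3 -m pendant '[[[0.2,0,1.2,0,0,0,1],[0.4,0,2.5,0,0,0,1],[0.4,0,3.5,0,0,0,1],[0.5,0,3.5,0,0,0,1],[0.5,0,3.5,0,0,0,1],[0.4,0,2.8,0,0,0,1],[0.2,0,1.8,0,0,0,1],[0.1,0,1,0,0,0,1],[0,0,0,0,0,0,1],[0,0,0,0,0,0,1],[0,0,0,0,0,0,1]]]'
python3 - <<'E'
from h import *
o=ctrl.get_obs();to(.4795,-.0865,.047);p=snapshot('wrist');save(p,'w3')
M=rot(o['orientation']);Tm=np.array(p['mount'])
p['eye']=M@Tm[:3,3]+o['tool_pos'];p['orientation']=R.from_matrix(M@Tm[:3,:3]).as_euler('xyz',degrees=True)
for t,k in [('canister_a','can'),('blue_dish','dish')]:
  for d in silhouettes(p,t) : print(t,d['bbox'],d['confidence'],fit(p,d['mask'],k))
E
```

```text
clock: 10.55
tool_pos: [0.48, -0.0862, 0.1453]
orientation: [-90.0, -0.0, 159.7]
force: [-0.2, 0.6, 0.1]
opening: 0.0874
t 10.55 pos [ 0.48   -0.0862  0.1453] ori [-8.9990e+01 -1.0000e-02  1.5974e+02] F [-0.25  0.61  0.07] open 0.0874
tool delta cm [0.04 9.83 0.04]
canister_a [221.2, 232.5, 45.1, 79.3] 0.78 (array([0.44196291, 0.00729453]), np.float64(2.837082104228122))
canister_a [28.8, 143.7, 115.9, 66.7] 0.73 (array([0.57397932, 0.09299699]), np.float64(0.021352685293625565))
canister_a [290.2, 170.8, 62.7, 67.6] 0.7 (array([ 0.47987553, -0.08712026]), np.float64(0.04449251637043966))
blue_dish [233.5, 16.7, 116.1, 121.0] 0.92 (array([ 0.58619863, -0.09791008]), np.float64(0.024615726032517285))
blue_dish [26.0, 141.4, 118.8, 68.1] 0.38 (array([0.57263161, 0.11319312]), np.float64(0.5591810487885828))
```

View pics/w3.png

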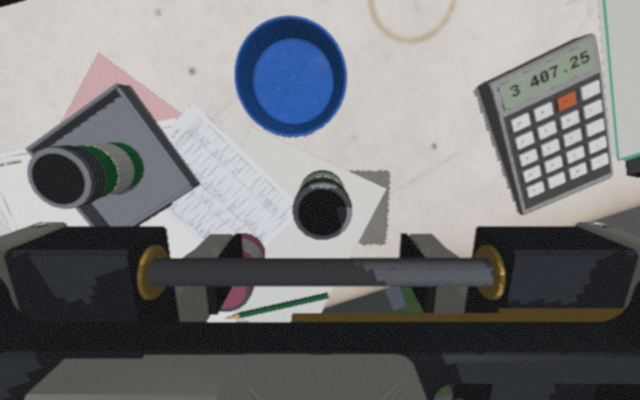

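The right green lid at (322,205) is centred. The dish is at (290,75), fitted to (0.586,-0.097), and the empty canister stands in the tray. Descend and grip.

```bash
python3 -m pendant '[[[0,1,0.1,0,0,0,1],[0,2,0,0,0,0,1],[0,2.2,0,0,0,0,1],[0,2,0,0,0,0,1],[0,1.6,0,0,0,0,1],[0,1,0,0,0,0,1],[0,0,0,0,0,0,1],[0,0,0,0,0,0,1],[0,0,0,0,0,0,0],[0,0,0,0,0,0,0],[0,0,0,0,0,0,0],[0,0,0,0,0,0,0]]]'
python3 -m pendant '[[[0,0,0,0,0,0,0],[0,0,0,0,0,0,0],[0,0,0,0,0,0,0],[0,0,0,0,0,0,0],[0,0,0,0,0,0,0],[0,0,0,0,0,0,0]]]'
```

```text
clock: 11.7
tool_pos: [0.4798, -0.0874, 0.0482]
orientation: [-90.0, 0.1, 159.7]
force: [-0.6, 0.0, 0.1]
opening: 0.0664
clock: 12.2
tool_pos: [0.4796, -0.0874, 0.0478]
orientation: [-90.0, 0.0, 159.7]
force: [-1.0, 1.0, 2.7]
opening: 0.0471
```

```bash
python3 -m pendant '[[[0,-0.2,0,0,0,0,0],[0,-0.5,0,0,0,0,0],[0,-1,0,0,0,0,0],[0,-1.2,0,0,0,0,0],[0,-1.2,0,0,0,0,0],[0,-1.0,0,0,0,0,0],[0,-0.6,0,0,0,0,0],[0,-0.3,0,0,0,0,0],[0,0,0,0,0,0,0],[0,0,0,0,0,0,0],[0,0,0,0,0,0,0],[0,0,0,0,0,0,0]]]'
python3 - <<'E'
from h import *
for i in range(4):
    to(.5865,-.0970); p=snapshot('wrist')
save(p,'w4')
p=snapshot('scene');save(p,'s4')
E
```

```text
clock: 13.2
tool_pos: [0.4789, -0.0876, 0.1069]
orientation: [-90.0, -0.1, 159.7]
force: [-0.1, 0.6, -4.5]
opening: 0.047
t 13.2 pos [ 0.4789 -0.0876  0.1069] ori [-8.9960e+01 -7.0000e-02  1.5972e+02] F [-0.12  0.6  -4.48] open 0.047
tool delta cm [-1.042e+01 -1.000e-02 -2.850e+00]
t 13.25 pos [ 0.479  -0.0876  0.107 ] ori [-8.9970e+01 -6.0000e-02  1.5972e+02] F [ 0.59  0.32 -4.39] open 0.0474
tool delta cm [-1.041e+01 -1.000e-02 -2.840e+00]
t 13.3 pos [ 0.4791 -0.0876  0.1071] ori [-8.9970e+01 -5.0000e-02  1.5973e+02] F [-0.79  0.06 -4.53] open 0.0472
tool delta cm [-1.04e+01 -1.00e-02 -2.84e+00]
t 13.35 pos [ 0.4792 -0.0876  0.1072] ori [-8.9980e+01 -4.0000e-02  1.5973e+02] F [ 0.1   0.05 -3.97] open 0.0472
tool delta cm [-1.039e+01 -1.000e-02 -2.830e+00]
```

View pics/s4.png

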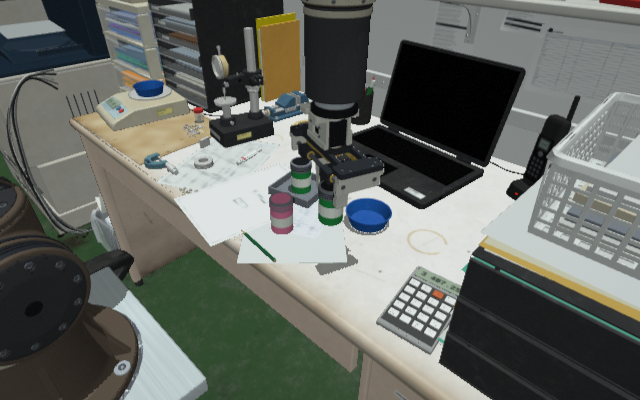

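Lifting the right one gives about -4.4 N, so this is the full one. The picture shows it held at (330,205), with the dish at (368,215). Move it over the dish.

```bash
python3 -m pendant '[[[-0.6,0,-0.2,0,0,0,0],[-1.4,0,-0.4,0,0,0,0],[-2,0,-0.6,0,0,0,0],[-2.2,0,-0.6,0,0,0,0],[-2,0,-0.5,0,0,0,0],[-1.4,0,-0.4,0,0,0,0],[-0.8,0,-0.1,0,0,0,0],[0,0,0,0,0,0,0],[0,0,0,0,0,0,0],[0,0,0,0,0,0,0],[0,0,0,0,0,0,0]]]'
python3 - <<'E'
from h import *
to(.5865,-.097,.0498)
E
```

```text
clock: 14.37
tool_pos: [0.5858, -0.0973, 0.1076]
orientation: [-90.0, -0.0, 159.7]
force: [0.2, -0.0, -4.5]
opening: 0.0472
t 14.37 pos [ 0.5858 -0.0973  0.1076] ori [-9.0000e+01 -2.0000e-02  1.5973e+02] F [ 0.19 -0.04 -4.49] open 0.0472
tool delta cm [-0.06  5.78 -0.05]
```

```bash
python3 -m pendant '[[[0,0.5,0,0,0,0,0],[0,0.8,0,0,0,0,0],[0,1,0,0,0,0,0],[0,1,0,0,0,0,0],[0,0.7,0,0,0,0,0],[0,0.5,0,0,0,0,0],[0,0.3,0,0,0,0,0],[0,0.2,0,0,0,0,0],[0,0,0,0,0,0,0],[0,0,0,0,0,0,0],[0,0,0,0,0,0,0]]]'
python3 - <<'E'
from h import *
to(.5865,-.097,.0498)
p=snapshot('wrist');save(p,'w5')
p=snapshot('scene');save(p,'s5')
E
```

```text
clock: 15.28
tool_pos: [0.587, -0.0973, 0.058]
orientation: [-90.0, 0.0, 159.7]
force: [0.1, -0.1, -4.4]
opening: 0.0465
t 15.28 pos [ 0.587  -0.0973  0.058 ] ori [-9.0020e+01  4.0000e-02  1.5974e+02] F [ 0.13 -0.07 -4.41] open 0.0465
tool delta cm [ 0.06  0.82 -0.01]
```

View pics/w5.png

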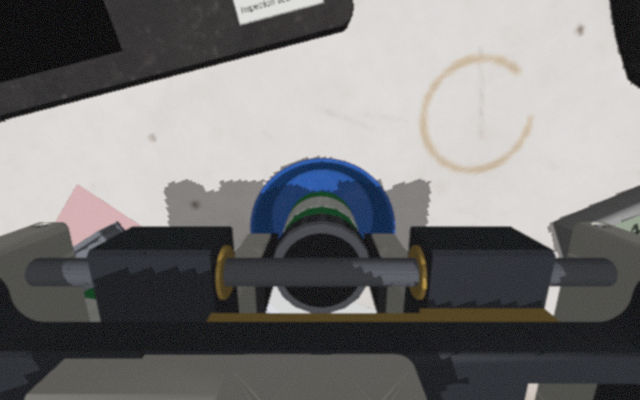

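The canister at (320,260) is centred left-right in the dish rim (251 to 394, centre 322). Lower the last 8 mm slowly.

```bash
python3 -m pendant '[[[0,0.15,0,0,0,0,0],[0,0.15,0,0,0,0,0],[0,0.15,0,0,0,0,0],[0,0.1,0,0,0,0,0],[0,0.1,0,0,0,0,0],[0,0.05,0,0,0,0,0],[0,0,0,0,0,0,0],[0,0,0,0,0,0,0],[0,0,0,0,0,0,0]]]'
python3 -c "
from h import *
to(.5865,-.097,.0498)"
```

```text
clock: 16.13
tool_pos: [0.5867, -0.0973, 0.0506]
orientation: [-90.0, -0.0, 159.7]
force: [-0.6, -0.3, -4.9]
opening: 0.047
t 16.13 pos [ 0.5867 -0.0973  0.0506] ori [-90.    -0.   159.73] F [-0.64 -0.26 -4.86] open 0.047
tool delta cm [ 0.02  0.08 -0.02]
```

```bash
python3 -m pendant '[[[0,0.05,0,0,0,0,0],[0,0.05,0,0,0,0,0],[0,0.02,0,0,0,0,0],[0,0,0,0,0,0,0],[0,0,0,0,0,0,0],[0,0,0,0,0,0,0]]]'
```

```text
clock: 16.63
tool_pos: [0.587, -0.0973, 0.0503]
orientation: [-90.0, 0.1, 159.7]
force: [-2.5, 0.9, 5.9]
opening: 0.0472
```

Landed (force now +5.9 N). Release and retreat.

```bash
python3 -m pendant '[[[0,0,0,0,0,0,0.6],[0,0,0,0,0,0,0.7],[0,0,0,0,0,0,0.8],[0,0,0,0,0,0,1],[0,0,0,0,0,0,1],[0,0,0,0,0,0,1],[0,-0.5,0,0,0,0,1],[0,-1,0,0,0,0,1],[0,-2,0,0,0,0,1],[0,-2.5,0,0,0,0,1],[0,-2.5,0,0,0,0,1],[0,-1,0,0,0,0,1]]]'
python3 -m pendant '[[[0.5,-0.5,0,0,0,0,1],[1.5,-0.5,0,0,0,0,1],[2.5,0,0,0,0,0,1],[2.5,0,0,0,0,0,1],[1.5,0,0,0,0,0,1],[0.5,0,0,0,0,0,1],[0,0,0,0,0,0,1],[0,0,0,0,0,0,1]]]'
python3 - <<'E'
from h import *
o=ctrl.get_obs();print(o['tool_pos']);p=snapshot('wrist');save(p,'w6')
M=rot(o['orientation']);Tm=np.array(p['mount'])
p['eye']=M@Tm[:3,3]+o['tool_pos'];p['orientation']=R.from_matrix(M@Tm[:3,:3]).as_euler('xyz',degrees=True)
for t,k in [('canister_a','can'),('blue_dish','dish')]:
  for d in silhouettes(p,t) : print(t,d['bbox'],d['confidence'],fit(p,d['mask'],k))
p=snapshot('scene');save(p,'s6')
for d in silhouettes(p,'canister_a') : print(d['bbox'],d['confidence'],fit(p,d['mask'],'can'))
E
```

```text
clock: 17.63
tool_pos: [0.5885, -0.0974, 0.1491]
orientation: [-90.1, 0.3, 159.8]
force: [0.9, -0.0, 0.8]
opening: 0.0875
clock: 18.3
tool_pos: [0.5026, -0.066, 0.1545]
orientation: [-90.0, 0.0, 159.8]
force: [0.1, -0.7, -0.3]
opening: 0.0878
[ 0.50256259 -0.06601427  0.15452753]
canister_a [233.1, 242.5, 57.0, 77.6] 0.91 (array([0.4459734 , 0.01443888]), np.float64(0.8347958918356734))
canister_a [76.7, 159.0, 100.0, 65.6] 0.87 (array([0.57361895, 0.09256212]), np.float64(0.021561801179101444))
blue_dish [270.5, 38.0, 107.3, 114.7] 0.58 (array([ 0.58608793, -0.09774877]), np.float64(0.5847394490979382))
[356.7, 184.8, 26.5, 38.2] 0.94 (array([ 0.59725596, -0.08971283]), np.float64(0.10640870616686819))
[288.5, 157.6, 22.6, 38.3] 0.84 (array([0.58021152, 0.09581004]), np.float64(0.0839103498542274))
[268.4, 189.4, 25.5, 44.9] 0.78 (array([0.44654147, 0.01581644]), np.float64(0.04191098081023454))
```

View pics/w6.png

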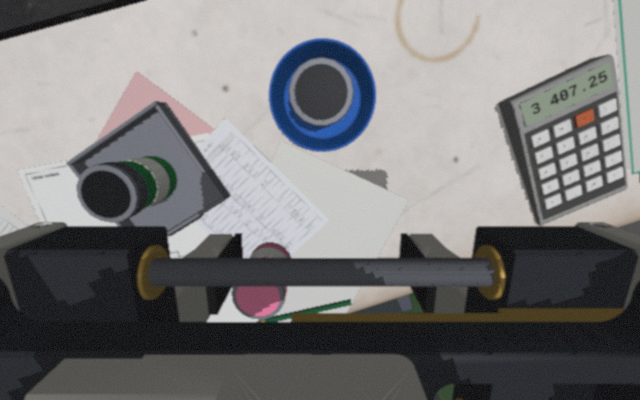

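View pics/s6.png

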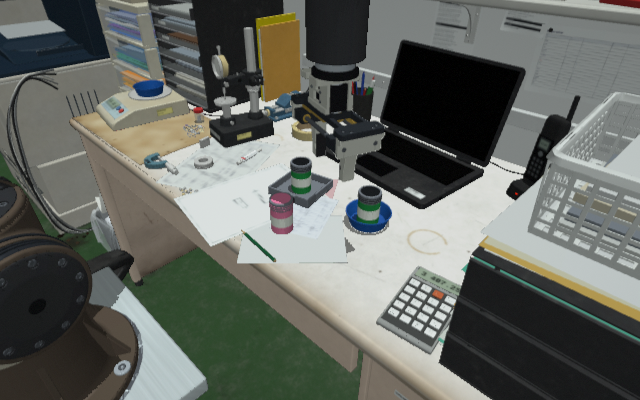

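The full canister stands upright in the dish: wrist lid (321,91) inside a rim centred at (323,95). The empty one stands in the tray, at (300,176) in the scene view. The gripper is clear of everything.

```bash
python3 -c "
from h import *
print(ctrl.get_obs()['clock'],ctrl.close_job())"
```

```text
the job is handed in; nothing more can be done
18.55 None
```

The job is handed in at 18.55 s: the full canister stands in the blue dish and the empty one in the grey tray. Both were lowered until the force showed contact with the floor, then released. No verdict was reported.

- **Which was which:** the left canister pulled about 0.75 N when lifted, so it was the empty one. The right one pulled about 4.4 N, so it was the full one.
- **Last checks:** in the wrist and scene pictures both canisters stand upright. The gripper was above them and touching nothing.
    - **Tray:** the empty canister is within about 3 mm of the tray's centre.
    - **Dish:** I released the full canister within about 1 mm of the dish's centre. The final wrist picture shows its lid a few pixels from the rim's centre.
- **Checks that disagreed or failed:**
    - The last scene-camera fits put both canisters 8–13 mm off. Those fits assume a canister on the desk with its foot in view, so I did not rely on them.
    - The network missed the dish canister in the final wrist picture, so there I judged it by eye.
    - I had no direct reading of the weight resting on the dish or the tray.

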